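# Open the safety-capped plant-food tub

## Task

Pick up the square white plant-food tub by its body (do not carry it by its cap), stand it upright between the two wooden battens and let go of it. Then pinch the two side tabs of its cap fully inward, turn the cap a quarter turn anticlockwise while still pinching, lift it off and set it down, without dropping it, open side down in the shallow aluminium tray. Leave the tub standing open between the battens, and leave the glass jar, the flowerpot and the bottle cap where they are.

Things in the scene. Friction and masses are not known exactly. Their poses are not given: they have to be found in the camera images.
- tub_mid (a point): White plastic tub, 280 g: square body 58 x 58 mm in plan, 72 mm high, with a bayonet neck on top hidden by the cap. This point is the middle of the square body, 36 mm above its underside; z up, x and y normal to its side faces. 100 mm high overall with the cap on: a gripper that holds the body needs room for the cap, which stands 28 mm above the shoulder.
- tub_shoulder (a point): Centre of the tub's flat top face (shoulder), 36 mm above the tub's middle. Four guard blocks (5 mm square, 6 mm high) stand on it about 26 mm out from the axis, one on each side of each cap tab, and block the tabs from turning unless these are pushed in. Fingertips that pinch the tabs must stay at least 8 mm above the shoulder to clear the blocks.
- cap_mid (a point): Grey plastic safety cap on the tub's neck, 42 g, 42 mm in diameter, 27 mm high, hollow, open below. This point is on its axis half-way up (13.5 mm above its lower rim); z up through its flat top; x runs through its two side tabs. On the tub it lies 14.5 mm above the shoulder and can shift or rise 1 to 2 mm; its x axis is then parallel to the tub's x axis.
- cap_top (a point): Centre of the cap's flat top. With both tabs pushed in the cap turns, only anticlockwise seen from above: free from about 1.0 rad, stop at about 2.0 rad, so a quarter turn (1.5 rad) is right; then it lifts straight up, and 30 mm clears the neck. Without both tabs in it turns only 0.1 to 0.3 rad.
- tab_a (a joint): How far the tab at the cap's +x side is pushed in, m: 0 free, 0.005 fully in; the spring takes 5 N to start, 9 N fully in, and pushes it back when let go. The tabs are ribbed upright blocks 10 mm wide that stick out of the skirt at +x and -x, from the lower rim to 2 mm below the top: 55 mm over both when free, 45 mm fully in.
- tab_b (a joint): The same for the tab at the cap's -x side.
- jig_floor (a point): Holding jig fixed to the bench: plywood plate 150 x 120 mm, 8 mm thick, with two parallel wooden battens 130 mm long, 18 mm wide, 20 mm high on it. This point is on the plate's top, midway between the battens; z up, x along them; the gap between them is 67 mm (along y), open at both ends. The tub stands in it square to the battens, so cannot turn; its middle is then 36 mm above this point.
- tray_floor (a point): Shallow aluminium tray fixed to the bench, 166 mm along its x, 136 mm along its y, walls 3 mm thick and 14 mm high. This point is the centre of its inner floor, 3 mm above the bench; z up. A cap lying flat in it has its middle 13.5 mm above this point.
- jar_mid (a point): Bystander: clear glass jar, open, 72 mm in diameter, 100 mm high; this point is its centre.
- pot_mid (a point): Bystander: small terracotta flowerpot, 78 mm in diameter at its rim, 68 mm high; this point is its centre.
- bottle_cap_mid (a point): Bystander: white bottle cap lying on the bench, 30 mm in diameter, 12 mm high, without tabs; this point is its centre.
Things that resemble listed ones, but are neither listed nor needed, are in the scene too. Leave any blue look-alike of the part that bears tub_mid alone. There is more than one size of the part that bears cap_mid; the job needs the larger.

How it is judged:
On the way, in this order (a step that is already met when the one before it is completed fails the run):
1. the tub stands upright on the plate between the battens, its cap still on, let go of (x of tub_mid in the frame of jig_floor between -0.045 and 0.045 m and y of tub_mid in the frame of jig_floor between -0.007 and 0.007 m and z of tub_mid in the frame of jig_floor below 0.039 m and angle between tub_mid's own z axis and vertical below 0.06 rad and contact force between the fingers and tub below 0.1 N and contact force between the fingers and cap below 0.1 N and z of cap_mid in the frame of tub_mid below 0.056 m and angle between the x axis of cap_mid and the x axis of tub_mid, either way round below 0.35 rad), for 0.2 s.
2. the cap, still on its neck, has been turned (more than 0.87 rad) with both tabs pushed in (more than 3 mm) (x of tub_mid in the frame of jig_floor between -0.045 and 0.045 m and y of tub_mid in the frame of jig_floor between -0.007 and 0.007 m and z of tub_mid in the frame of jig_floor below 0.039 m and angle between tub_mid's own z axis and vertical below 0.06 rad and value of joint each of tab_a, tab_b above 0.003 m and angle between the x axis of cap_mid and the x axis of tub_mid, either way round above 0.87 rad and z of cap_mid in the frame of tub_mid below 0.06 m and horizontal distance between cap_mid and tub_mid below 0.008 m), for 0.02 s.
At the end, for the whole second after the job is handed in: The cap lies flat (0.1 rad), open side down, on the tray floor (its middle under 17.5 mm above it); the open tub stands upright (0.06 rad) on the jig plate between the battens (middle within 45 mm of the jig centre along them, 7 mm across); both at rest and let go of (x of tub_mid in the frame of jig_floor between -0.045 and 0.045 m and y of tub_mid in the frame of jig_floor between -0.007 and 0.007 m and z of tub_mid in the frame of jig_floor below 0.039 m and angle between tub_mid's own z axis and vertical below 0.06 rad and contact force between the fingers and tub below 0.1 N and contact force between the fingers and cap below 0.1 N and x of cap_mid in the frame of tray_floor between -0.065 and 0.065 m and y of cap_mid in the frame of tray_floor between -0.05 and 0.05 m and z of cap_mid in the frame of tray_floor below 0.0175 m and angle between cap_mid's own z axis and vertical below 0.1 rad and linear speed of each of cap, tub below 0.02 m/s); the robot touches nothing.
It fails at once if the tub is carried by its cap (raised more than about 25 mm while only the cap is held) (contact force between the fingers and cap above 1 N and contact force between the fingers and tub below 0.5 N and height (world z) of tub_mid above 0.07 m).
It fails at once if the cap or the tub is dropped (faster than 0.5 m/s with no finger on it) ((linear speed of cap above 0.5 m/s and contact force between the fingers and cap below 0.05 N and distance between cap_mid and tub_mid above 0.075 m) or (linear speed of tub above 0.5 m/s and contact force between the fingers and tub below 0.05 N)).
It fails at once if the jar, the flowerpot or the bottle cap is moved more than 20 mm (distance of any of jar_mid, pot_mid, bottle_cap_mid from where it was at the start of the episode above 0.02 m).
It also fails if it takes over 58 s, if anything falls off the work surface, if the arm or the gripper's body presses on something with over 40 N, if the wrist force passes 120 N, or if a joint passes its speed limit or range.

## Robot

A 6-joint arm with a two-finger parallel gripper is mounted at the origin on the work surface. World frame = base frame: x ahead of the robot, y to its left, z up, the work surface at z = 0. Lengths are in m, angles in rad, forces in N, time in s.
With the tool pointing down it reaches from about 0.275 to 0.75 m from the base axis. Payload 10.2 kg.
Tool frame: the origin (TCP) lies on the centre line of the jaws, within the pads' length; the fingertips stand 8 mm ahead of it and the grasp point (between the pads) lies 11 mm behind it; z points along the fingers, x is the direction in which the jaws open and shut, and the axes are right-handed (so a half turn about z gives the same grasp; the last joint's range is limited). The gripper opens to 85 mm and grips with 20 to 120 N. Pads are 22 mm wide; open, the fingers measure 114 mm over their backs; the gripper's body (76 mm by 85 mm) begins 54 mm behind the grasp point. The pads swing forward as they close: fully open they stand 13 mm farther back than shut.
Start: joints at [1.021, 0.313, 1.498, -0, 1.331, -0.223], TCP at [0.169, 0.497, 0.239] pointing down, gripper open.
Joint ranges: [-2.94, 2.94], [-0.97, 2.17], [0.19, 2.56], [-1.23, 4.37], [0.02, 3.11], [-2.88, 2.88]. Speed limits (rad/s): [2.39, 2.39, 3.01, 3.14, 3.14, 3.14].

## Interface

Orientations are given as [roll, pitch, yaw] about the fixed x, y, z axes, in that order (R = Rz(yaw) Ry(pitch) Rx(roll)).
In Python, from plant import manip, vision, workorder gives the robot as it stands.
- The arm moves only by the tool step_arm, never from a script. Its argument "commands" is a list of rows, each an object with "delta_pos": the shift along the tool's x, y, z in mm, a list of three; "rotation": the turn, a rotation vector about the tool's x, y, z in rad, a list of three. In form: [{"delta_pos": [x, y, z], "rotation": [rx, ry, rz]}, ...]. A call has 1 to 8 rows; each row is the pose to reach, as a shift and turn from the pose measured when the call began, along the tool's axes at that moment; what a row does not reach only later rows make up. A row lasts 1/8 s, in which the tool goes at most 62.5 mm and 10.7 degrees, less where a joint would pass 70% of its speed; a pose out of reach is approached as far as the arm can. A call with a gripper value outside its range is refused whole. "grip" is the closure in counts, from 0 (fully open) to 255 (shut), set as the call begins (left out, the last holds). The fingers move at their own pace and stop on an object; "force" is the grip in N (left out, the last holds). Time passes only in rows, so rows that repeat a pose let the fingers close. It gives the time, the measured TCP pose, the force and the opening at its end, in the units of the state.
- manip.state(): the state, without advancing time (a new reading comes with each control period).
- vision.get_image(name): name is "scene" or "top"; returns (picture, depth): 400x640x3 uint8, red, green, blue; 400x640 float32, m along the optical axis (not along the pixel's ray), 0 where there is no reading.
- vision.get_calibration(name): a dict with "vfov" (degrees; the focal length in pixels is half the picture's height over the tangent of half this angle, whatever the lens; pixels are square), "cx", "cy" (the principal point, pixels), "dist" ([k1, k2, p1, p2, k3] as OpenCV has them; the pictures are not rectified), "R" (3x3) and "t" (3): a world point X has camera coordinates R X + t. Camera axes: x right, y down, z forward; pixel columns grow to the right and rows downward; lengths in m; the calibration is good to about 2 mm. A picture is of the moment at which its call begins. get_calibration takes no time and is no camera call.
- workorder.close_job(): hands the job in, once; it reports no verdict.
Trained networks look in the newest picture that a camera, given by its name, has taken for a name from the list of things; names that differ only in an ending like _2 or _b are one class to them, and where a whole thing is asked for, a point or a joint stands for the part that bears it (a point fixed in the world has none). Each returns a list of dicts, best first, with "conf" (0 to 1); they miss things now and then, are a little off and sometimes report something else, mostly with a low value. They report only what shows in the picture. A call takes as long as a camera call. They do not tell look-alikes from the thing itself.
- vision.masks_of(camera, query): "region" (400x640 bool, what is visible of it).
- vision.place_of(camera, query): "location" ([x, y, z] in m, in world coordinates, good to about 4 mm: a listed point, or the origin of a listed thing).
The state is a dict: "clock": time; "q": joint angles; "qvel": joint speeds; "joint_efforts": joint torques, N m; "tcp_pos": TCP position; "orientation": TCP orientation; "force": force on the tool from outside, world axes, zero at the start; "torque": the same for the moment, N m; "width": finger opening in m.
Only numpy, scipy, OpenCV 4.12 (cv2) and the standard library are available. Lean on these libraries where they do the work, as an engineer would, in place of code of your own. Each camera call takes 0.05 s, during which the arm holds its last target.

## Working session

There is one attempt and no reset: what is moved stays moved. The work goes in short steps, Python scripts to look and compute and a tool call to move; the robot and the scene stay as the last step left them, time stands still between calls to the robot, and variables do not carry over. Pictures are saved under pics/ and viewed, and the job is handed in when it is done.

Besides the shell and the picture viewer there is one more tool, called in YAML: its name, and indented under it one key for each argument. step_arm: Moves the arm, as the interface text tells. Its arguments: {"type":"object","properties":{"commands":{"type":"array","items":{"type":"object","properties":{"delta_pos":{"type":"array","items":{"type":"number"}},"rotation":{"type":"array","items":{"type":"number"}}}}},"grip":{"type":"number"},"force":{"type":"number"}},"required":["commands"]}

```bash
mkdir -p pics; ls; cat > h.py <<'E'
import numpy as np, cv2
from plant import manip, vision, workorder
def K(c):
    f=200/np.tan(np.radians(c['vfov'])/2); return np.array([[f,0,c['cx']],[0,f,c['cy']],[0,0,1]])
def snap(n,out=None):
    p,d=vision.get_image(n)
    if out: cv2.imwrite('pics/'+out,p[:,:,::-1])
    return p,d
def cloud(n,d):
    c=vision.get_calibration(n); v,u=np.mgrid[0:400,0:640]
    pts=np.stack([u,v],-1).reshape(-1,1,2).astype(np.float64)
    un=cv2.undistortPoints(pts,K(c),np.array(c['dist'],float)).reshape(400,640,2)
    X=np.dstack([un*d[...,None],d]); R=np.array(c['R']);t=np.array(c['t'])
    W=(X-t)@R   # R^T (X-t)
    W[d<=0]=np.nan
    return W
def proj(n,P):
    c=vision.get_calibration(n); R=np.array(c['R'],float)
    return cv2.projectPoints(np.array(P,float).reshape(-1,1,3),cv2.Rodrigues(R)[0],np.array(c['t'],float),K(c),np.array(c['dist'],float))[0].reshape(-1,2)
E
python3 - <<'E'
from h import *
print(manip.state())
for n in ('scene','top'):
    p,d=snap(n,n+'0.png'); W=cloud(n,d); np.save(n+'W0.npy',W); np.save(n+'P0.npy',p)
    for q in ['tub_mid','cap_mid','jig_floor','tray_floor','jar_mid','pot_mid','bottle_cap_mid']:
        print(n,q,[(np.round(r['location'],4).tolist(),round(r['conf'],2)) for r in vision.place_of(n,q)])
    c=vision.get_calibration(n); print(n,c)
print(manip.state()['clock'])
E
```

```text
pics
{'clock': 0.0, 'q': array([ 1.02061582e+00,  3.13454678e-01,  1.49842492e+00, -1.15198114e-05,
        1.33101024e+00, -2.23374347e-01]), 'qvel': array([-0.00160063, -0.00050754,  0.00175105, -0.00040163,  0.00041319,
       -0.0001082 ]), 'joint_efforts': array([-1.28571988e-03, -4.12269044e+01, -2.59750521e+01, -2.33872424e-04,
        4.07196087e-03,  3.15050706e-06]), 'tcp_pos': array([0.16840537, 0.49699813, 0.23873726]), 'orientation': array([-3.14131621e+00,  1.26744208e-03,  1.24399309e+00]), 'force': array([-0.09030816, -0.33292352,  0.2759782 ]), 'torque': array([ 0.0318751 ,  0.06537568, -0.04334519]), 'width': 0.08556991901807959}
scene tub_mid [([0.4583, 0.0063, 0.0335], 0.88), ([0.3909, 0.1144, 0.0332], 0.76)]
scene cap_mid [([0.4591, 0.0051, 0.0867], 0.57), ([0.4993, -0.0999, 0.0082], 0.46)]
scene jig_floor [([0.5424, -0.2275, 0.0047], 0.76)]
scene tray_floor [([0.566, 0.2487, -0.0], 0.59)]
scene jar_mid [([0.41, 0.3835, 0.0521], 0.97)]
scene pot_mid [([0.6551, -0.0341, 0.0345], 0.65)]
scene bottle_cap_mid [([0.8091, -0.0479, 0.0072], 0.55)]
scene {'vfov': 54.9784
[... 455 characters left out ...]
9, 0.0873], 0.79), ([0.5016, -0.1051, 0.0092], 0.58)]
top jig_floor [([0.5466, -0.22, 0.0107], 0.79)]
top tray_floor [([0.5634, 0.2478, 0.0008], 0.92)]
top jar_mid [([0.4073, 0.3808, 0.0566], 0.94), ([0.5632, 0.2462, 0.0014], 0.51)]
top pot_mid [([0.4605, 0.0065, 0.1025], 0.45)]
top bottle_cap_mid [([0.8099, -0.0486, 0.0044], 0.46)]
top {'vfov': 45.267669556674605, 'cx': 315.5289613312961, 'cy': 198.28656093761785, 'dist': array([0.01304118, 0.        , 0.        , 0.        , 0.        ]), 'R': array([[-0.12945009, -0.99158173,  0.00288986],
       [-0.97030174,  0.12607034, -0.20644805],
       [ 0.20434579, -0.02952875, -0.9784533 ]]), 't': array([0.14095494, 0.58337187, 1.06262997])}
0.8
```

View pics/scene0.png

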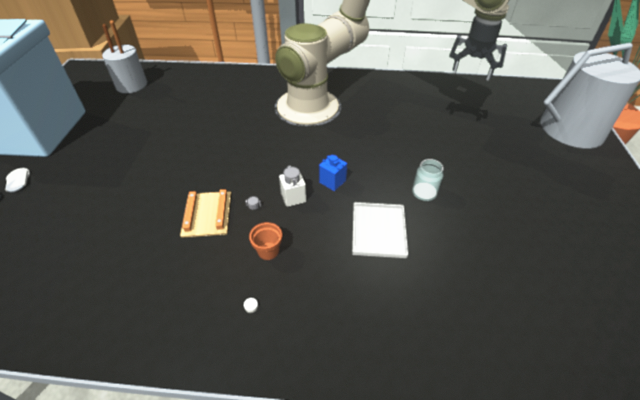

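View pics/top0.png

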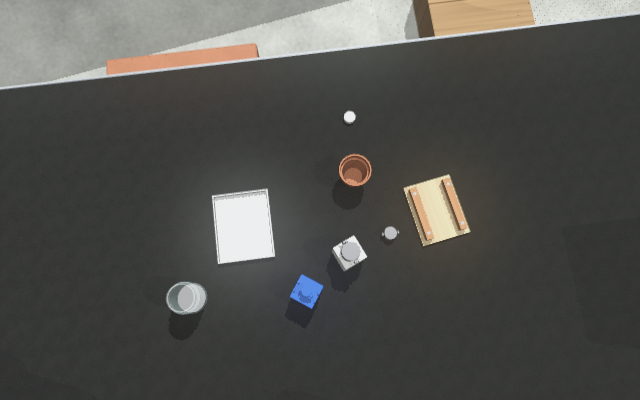

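The white tub is at scene (292,187) and top (349,253). The blue look-alike is at top (307,291), the small decoy cap at (390,232), the jig at (437,210) and the tray at (243,227). Next I'll measure their positions and orientations.

```bash
python3 - <<'E'
from h import *
P=np.load('topP0.npy');S=np.load('sceneP0.npy')
a=cv2.resize(P[215:285,310:410],None,fx=5,fy=5,interpolation=cv2.INTER_CUBIC)
b=cv2.resize(P[165:255,395:480],None,fx=5,fy=5,interpolation=cv2.INTER_CUBIC)
c=cv2.resize(S[155:215,255:325],None,fx=5,fy=5,interpolation=cv2.INTER_CUBIC)
cv2.imwrite('pics/a.png',a[:,:,::-1]);cv2.imwrite('pics/b.png',b[:,:,::-1]);cv2.imwrite('pics/c.png',c[:,:,::-1])
for n in ('scene','top'):
    W=np.load(n+'W0.npy')
    print(n,'bench z',np.nanmedian(W[...,2][(abs(W[...,0]-.45)<.03)&(abs(W[...,1]-.2)<.02)]))
    def sel(cx,cy,r,z0,z1):
        return (np.hypot(W[...,0]-cx,W[...,1]-cy)<r)&(W[...,2]>z0)&(W[...,2]<z1)
    for nm,m in [('shoulder',sel(.46,.006,.06,.060,.08)),('captop',sel(.46,.006,.06,.088,.12)),('cap all',sel(.46,.006,.06,.079,.12)),('battens',sel(.545,-.223,.1,.02,.04)),('plate',sel(.545,-.223,.12,.004,.013)),('tray floor',sel(.565,.248,.06,-.01,.02)),('traywall',sel(.565,.248,.13,.009,.03)),('small cap',sel(.5,-.1,.04,.01,.05)),('blue',sel(.39,.114,.05,.06,.08)),('jar',sel(.41,.382,.06,.08,.12)),('pot',sel(.655,-.034,.06,.05,.09))]:
        Q=W[m]
        if len(Q)<5: print(nm,len(Q)); continue
        r=cv2.minAreaRect(Q[:,:2].astype(np.float32)*1000)
        print(nm,len(Q),'z',np.round(np.percentile(Q[:,2],[10,50,90]),4),'rect mm',np.round(r[0],1),np.round(r[1],1),round(r[2],1))
E
```

```text
scene bench z -0.00034897576817983936
shoulder 228 z [0.0634 0.0709 0.0752] rect mm [463.4   5.8] [58.9 58.2] 23.7
captop 189 z [0.0928 0.099  0.1014] rect mm [461.3   6.4] [41.4 46.4] 72.1
cap all 221 z [0.0858 0.0984 0.1011] rect mm [461.9   6.3] [41.4 47.4] 71.9
battens 522 z [0.0245 0.0274 0.0292] rect mm [ 543.7 -224.1] [132.2 102.6] 9.2
plate 1257 z [0.0055 0.0075 0.0097] rect mm [ 521.  -197.7] [189.8 179. ] 8.6
tray floor 1247 z [0.0008 0.0027 0.0046] rect mm [565.2 247.3] [117.2 118.1] 85.1
traywall 329 z [0.0099 0.0128 0.0149] rect mm [563.1 247.3] [170.1 136.7] 0.0
small cap 103 z [0.0132 0.0184 0.0208] rect mm [ 499.6 -103.4] [31.9 31.6] 45.9
blue 285 z [0.0635 0.071  0.0744] rect mm [388.5 114.3] [58.8 61.4] 55.0
jar 294 z [0.0826 0.0916 0.0997] rect mm [410.3 382.1] [63.3 65.1] 29.9
pot 419 z [0.0525 0.0614 0.0681] rect mm [652.5 -34.6] [77.4 75. ] 11.0
top bench z -0.0007990843380390762
shoulder 343 z [0.0676 0.0708 0.0745] rect mm [461.    4.7] [58.2 58.6] 23.4
captop 311 z [0.0948 0.0987 0.1013] rect mm [460.9   5.1] [46.  42.1] 64.4
cap all 322 z [0.0941 0.0986 0.1013] rect mm [458.4   6.1] [43.4 49.7] 69.1
battens 860 z [0.0236 0.0269 0.0297] rect mm [ 541.9 -224.7] [129.4 105.3] 9.3
plate 1867 z [0.0049 0.0073 0.0101] rect mm [ 539.4 -213.4] [226.1 206.2] 39.1
tray floor 1887 z [-0.0006  0.0022  0.0049] rect mm [564.8 247.7] [118.8 118.7] 8.0
traywall 359 z [0.0101 0.0127 0.0156] rect mm [562.9 246.1] [166.7 136.6] 0.1
small cap 148 z [0.0161 0.0187 0.0216] rect mm [ 498.6 -103. ] [31.2 29.9] 47.0
blue 562 z [0.0683 0.0711 0.0741] rect mm [387.8 112.8] [57.7 57.9] 54.6
jar 277 z [0.0826 0.0944 0.1005] rect mm [409.1 381.4] [66.1 62.8] 1.6
pot 356 z [0.0517 0.0629 0.0687] rect mm [651.9 -36. ] [75.4 76.5] 37.3
```

View pics/a.png

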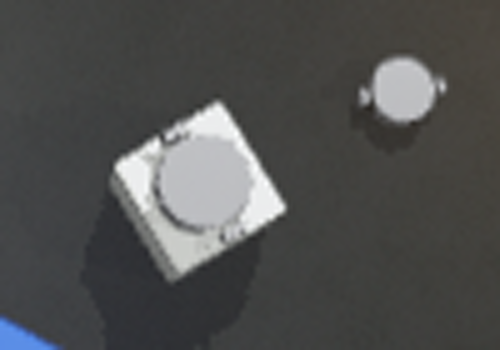

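View pics/b.png

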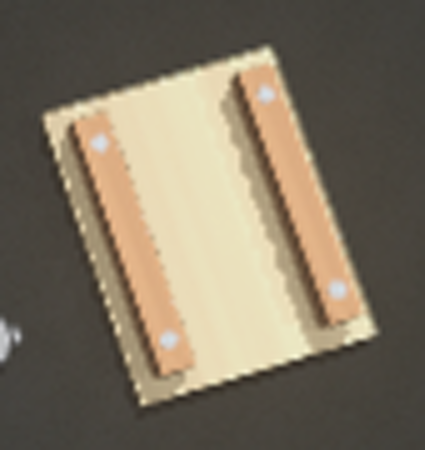

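View pics/c.png

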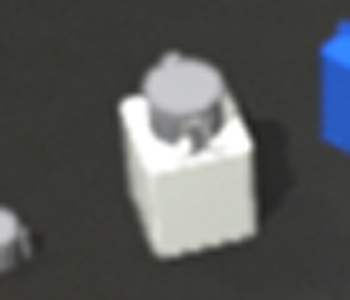

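```bash
python3 - <<'E'
from h import *
for n in ('scene','top'):
    W=np.load(n+'W0.npy');P=np.load(n+'P0.npy').astype(int)
    sat=P.max(-1)-P.min(-1)
    m=(sat>40)&(np.hypot(W[...,0]-.543,W[...,1]+.224)<.11)&(P[...,0]>90)
    m=cv2.morphologyEx(m.astype(np.uint8),cv2.MORPH_OPEN,np.ones((3,3)))>0
    r=cv2.minAreaRect(W[m][:,:2].astype(np.float32)*1000); print(n,'wood',r, np.nanmedian(W[m][:,2]))
    b=m&(W[...,2]>.020)&(W[...,2]<.035)
    k,l=cv2.connectedComponents(cv2.morphologyEx(b.astype(np.uint8),cv2.MORPH_CLOSE,np.ones((3,3))))
    C=[]
    for i in range(1,k):
        Q=W[(l==i)&b]
        if len(Q)<60: continue
        r=cv2.minAreaRect(Q[:,:2].astype(np.float32)*1000)
        v=np.linalg.svd(Q[:,:2]-Q[:,:2].mean(0))[2][0]
        print(' batten',len(Q),np.round(r[0],1),np.round(r[1],1),round(r[2],1),'pca deg',np.degrees(np.arctan2(v[1],v[0]))%180, np.median(Q[:,2])); C.append(np.array(r[0]))
    print(' mid',np.mean(C,0),'sep',np.linalg.norm(C[0]-C[1]))
    f=m&(W[...,2]>.004)&(W[...,2]<.012)
    # plate interior
    print(' plate z',np.median(W[f][:,2]))
E
```

```text
scene wood ((534.032470703125, -229.50543212890625), (173.0220184326172, 126.73876953125), 9.590716361999512) 0.008158413334469882
 batten 264 [ 537.  -182.9] [132.2  19.4] 9.1 pca deg 9.133705807516433 0.0274791355750408
 batten 238 [ 550.1 -266.5] [131.3  18.8] 10.7 pca deg 9.536137149199147 0.027196187271389186
 mid [ 543.58926392 -224.65656281] sep 84.61426068006224
 plate z 0.007495877934111479
top wood ((543.8499145507812, -227.16311645507812), (151.4971466064453, 125.99486541748047), 9.334031105041504) 0.008600847283440943
 batten 402 [ 548.7 -266.5] [129.3  19.8] 9.8 pca deg 9.323714038711103 0.02697413255115764
 batten 388 [ 535.  -182.5] [129.5  20. ] 9.9 pca deg 9.300215232539784 0.026907538159683133
 mid [ 541.83816528 -224.49213409] sep 85.04301969667773
 plate z 0.007374169670013218
```

step_arm:
  commands:
    - {"delta_pos": [0, 0, -30], "rotation": [0, 0, 0]}
    - {"delta_pos": [0, 0, -30], "rotation": [0, 0, 0]}
  grip: 0
  force: 40

```text
clock: 1.05
tcp_pos: [0.1689, 0.4978, 0.2712]
orientation: [3.141, -0.004, 1.244]
force: [0.1, -0.2, -0.4]
width: 0.0855
```

```bash
cat >> h.py <<'E'
from scipy.spatial.transform import Rotation as Ro
def go(x,y,z,yaw,s=None):
    s=s or manip.state()
    R=Ro.from_euler('xyz',s['orientation']).as_matrix(); T=Ro.from_euler('xyz',[np.pi,0,yaw]).as_matrix()
    d=R.T@(np.array([x,y,z])-s['tcp_pos'])*1000; r=Ro.from_matrix(R.T@T).as_rotvec()
    print('delta',np.round(d,1),'rot',np.round(r,3),'dist',np.linalg.norm(d).round(1))
E
python3 - <<'E'
from h import *
go(.462,.0052,.20,1.98)
E
```

```text
delta [-372.8  435.7   70.1] rot [ 0.002 -0.003 -0.736] dist 577.6
```

step_arm:
  commands:
    - {"delta_pos": [-37, 44, 0], "rotation": [0, 0, -0.08]}
    - {"delta_pos": [-77, 90, 5], "rotation": [0, 0, -0.17]}
    - {"delta_pos": [-117, 137, 10], "rotation": [0, 0, -0.26]}
    - {"delta_pos": [-157, 184, 20], "rotation": [0, 0, -0.35]}
    - {"delta_pos": [-197, 230, 30], "rotation": [0, 0, -0.44]}
    - {"delta_pos": [-237, 277, 40], "rotation": [0, 0, -0.53]}
    - {"delta_pos": [-277, 324, 50], "rotation": [0, 0, -0.62]}
    - {"delta_pos": [-317, 370, 60], "rotation": [0, 0, -0.7]}

```text
clock: 2.05
tcp_pos: [0.4182, 0.0771, 0.2095]
orientation: [3.139, -0.003, 1.946]
force: [0.5, 0.7, -0.4]
width: 0.0852
```

```bash
python3 - <<'E'
from h import *
go(.462,.0052,.15,1.98)
E
```

```text
delta [-83.1  14.2  59.3] rot [ 0.003 -0.003 -0.034] dist 103.1
```

step_arm:
  commands:
    - {"delta_pos": [-42, 7, 20], "rotation": [0.003, -0.003, -0.034]}
    - {"delta_pos": [-83, 14, 40], "rotation": [0.003, -0.003, -0.034]}
    - {"delta_pos": [-83, 14, 59], "rotation": [0.003, -0.003, -0.034]}
    - {"delta_pos": [-83, 14, 59], "rotation": [0.003, -0.003, -0.034]}

```text
clock: 2.55
tcp_pos: [0.4608, 0.0052, 0.1489]
orientation: [-3.139, -0.002, 1.98]
force: [0.4, -1.0, 0.5]
width: 0.0852
```

```bash
python3 - <<'E'
from h import *
s=manip.state(); print(s['tcp_pos'],s['orientation'],s['clock'])
p,d=snap('scene','s1.png'); P,D=snap('top','t1.png')
a=cv2.resize(p[110:240,210:370],None,fx=4,fy=4);cv2.imwrite('pics/s1c.png',a[:,:,::-1])
go(.462,.0052,.045,1.98)
E
```

```text
[0.46079731 0.00521767 0.14887814] [-3.13874937e+00 -1.78017159e-03  1.97979614e+00] 2.55
delta [-3.000e-01  1.000e-01  1.057e+02] rot [0.    0.001 0.001] dist 105.7
```

View pics/s1c.png

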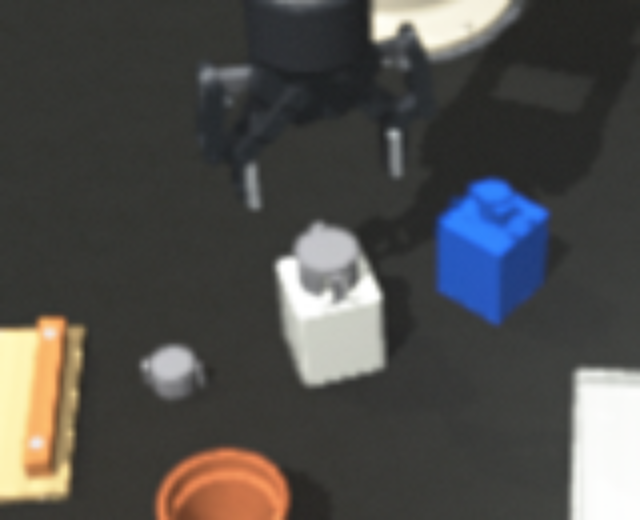

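The open jaws straddle the tub, in line with its ±y faces, and the tabs face the free sides. I'll go down and close.

step_arm:
  commands:
    - {"delta_pos": [0, 0, 30], "rotation": [0, 0, 0]}
    - {"delta_pos": [0, 0, 60], "rotation": [0, 0, 0]}
    - {"delta_pos": [0, 0, 90], "rotation": [0, 0, 0]}
    - {"delta_pos": [0, 0, 105], "rotation": [0, 0, 0]}
    - {"delta_pos": [0, 0, 105], "rotation": [0, 0, 0]}
    - {"delta_pos": [0, 0, 105], "rotation": [0, 0, 0]}

```text
clock: 3.4
tcp_pos: [0.4624, 0.0054, 0.0468]
orientation: [3.14, 0.002, 1.981]
force: [-0.2, -0.1, 0.2]
width: 0.0854
```

step_arm:
  commands:
    - {"delta_pos": [0, 0, 0], "rotation": [0, 0, 0]}
    - {"delta_pos": [0, 0, 0], "rotation": [0, 0, 0]}
    - {"delta_pos": [0, 0, 0], "rotation": [0, 0, 0]}
    - {"delta_pos": [0, 0, 0], "rotation": [0, 0, 0]}
    - {"delta_pos": [0, 0, 0], "rotation": [0, 0, 0]}
    - {"delta_pos": [0, 0, 0], "rotation": [0, 0, 0]}
  grip: 150
  force: 35

```text
clock: 4.15
tcp_pos: [0.4629, 0.0053, 0.0477]
orientation: [3.139, 0.003, 1.981]
force: [-1.0, 0.3, 6.9]
width: 0.0576
```

step_arm:
  commands:
    - {"delta_pos": [0, 0, -10], "rotation": [0, 0, 0]}
    - {"delta_pos": [0, 0, -25], "rotation": [0, 0, 0]}
    - {"delta_pos": [0, 0, -45], "rotation": [0, 0, 0]}
    - {"delta_pos": [0, 0, -65], "rotation": [0, 0, 0]}
    - {"delta_pos": [0, 0, -65], "rotation": [0, 0, 0]}

```text
clock: 4.78
tcp_pos: [0.4632, 0.0053, 0.1139]
orientation: [3.136, 0.004, 1.981]
force: [0.1, -0.4, -4.5]
width: 0.0575
```

```bash
python3 - <<'E'
from h import *
s=manip.state(); print(s['tcp_pos'],s['orientation'],s['clock'],s['force'],s['width'])
p,d=snap('scene'); P,D=snap('top')
x,y=s['tcp_pos'][:2];z=s['tcp_pos'][2]
for n,d in(('scene',d),('top',D)):
    W=cloud(n,d)
    for lo,hi in((z+.018,z+.035),(z-.05,z+.0)):
        m=(np.hypot(W[...,0]-x,W[...,1]-y)<.05)&(W[...,2]>lo)&(W[...,2]<hi)
        print(n,m.sum(),np.nanmin(W[...,2][m]) if m.any() else 0)
a=cv2.resize(p[110:240,210:370],None,fx=4,fy=4);cv2.imwrite('pics/s2c.png',a[:,:,::-1])
go(.5427,-.2246,z,1.98-.2470)
E
```

```text
[0.4632237  0.00526515 0.11389614] [3.1363531  0.00440068 1.98114347] 4.775 [ 0.09320032 -0.42439647 -4.49945563] 0.0574593634393129
scene 258 0.13211019593406856
scene 296 0.06581016168912993
top 0 0
top 0 0
delta [-243.   -18.    -1.1] rot [0.003 0.002 0.248] dist 243.7
```

View pics/s2c.png

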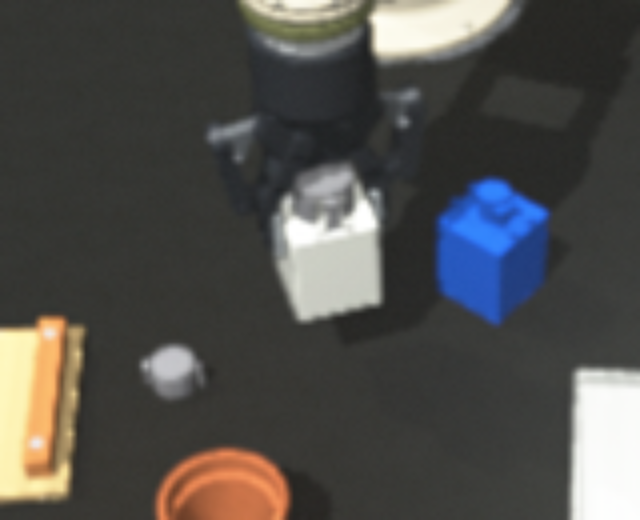

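The tub hangs upright from its body, and the cap is on and untouched. Next is the move over the jig.

step_arm:
  commands:
    - {"delta_pos": [-20, -1, -5], "rotation": [0.003, 0.002, 0.03]}
    - {"delta_pos": [-55, -4, -5], "rotation": [0.003, 0.002, 0.06]}
    - {"delta_pos": [-95, -7, -5], "rotation": [0.003, 0.002, 0.1]}
    - {"delta_pos": [-140, -10, -5], "rotation": [0.003, 0.002, 0.14]}
    - {"delta_pos": [-185, -14, -3], "rotation": [0.003, 0.002, 0.19]}
    - {"delta_pos": [-220, -16, -2], "rotation": [0.003, 0.002, 0.23]}
    - {"delta_pos": [-243, -18, -1], "rotation": [0.003, 0.002, 0.248]}
    - {"delta_pos": [-243, -18, -1], "rotation": [0.003, 0.002, 0.248]}

```text
clock: 5.88
tcp_pos: [0.5424, -0.2268, 0.1127]
orientation: [-3.14, -0.001, 1.73]
force: [-0.6, 0.2, -3.8]
width: 0.0579
```

```bash
python3 - <<'E'
from h import *
s=manip.state(); print(s['tcp_pos'],s['orientation'],s['clock'],s['force'],s['width'])
p,d=snap('scene'); P,D=snap('top')
W=cloud('scene',d);V=p.astype(int)
z=s['tcp_pos'][2]
# white body points
m=(V.min(-1)>150)&(np.hypot(W[...,0]-.543,W[...,1]+.2246)<.06)&(W[...,2]>z-.06)&(W[...,2]<z+.02)
Q=W[m]; print(len(Q),Q[:,2].min(),cv2.minAreaRect(Q[:,:2].astype(np.float32)*1000))
a=cv2.resize(p[130:260,140:300],None,fx=4,fy=4);cv2.imwrite('pics/s3c.png',a[:,:,::-1])
a=cv2.resize(P[130:290,340:520],None,fx=4,fy=4)[:600];cv2.imwrite('pics/t3c.png',a[:,:,::-1])
go(.5427,-.2246,.064,1.733)
E
```

```text
[ 0.5424167  -0.22677944  0.11271375] [-3.14033793e+00 -5.63390754e-04  1.73000439e+00] 5.875 [-0.5827657   0.23756992 -3.78464197] 0.05792266972406868
411 0.06421896384846387 ((561.3809204101562, -226.95651245117188), (23.900177001953125, 72.01901245117188), 4.397041320800781)
delta [ 0.   0.6 49. ] rot [-0.001 -0.001 -0.001] dist 49.0
```

View pics/s3c.png

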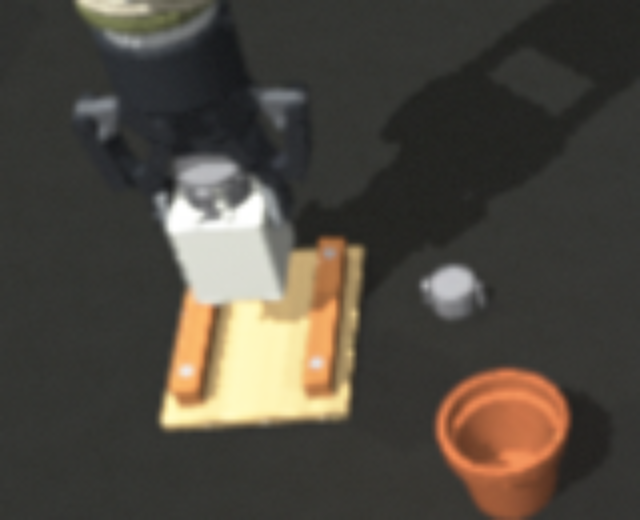

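View pics/t3c.png

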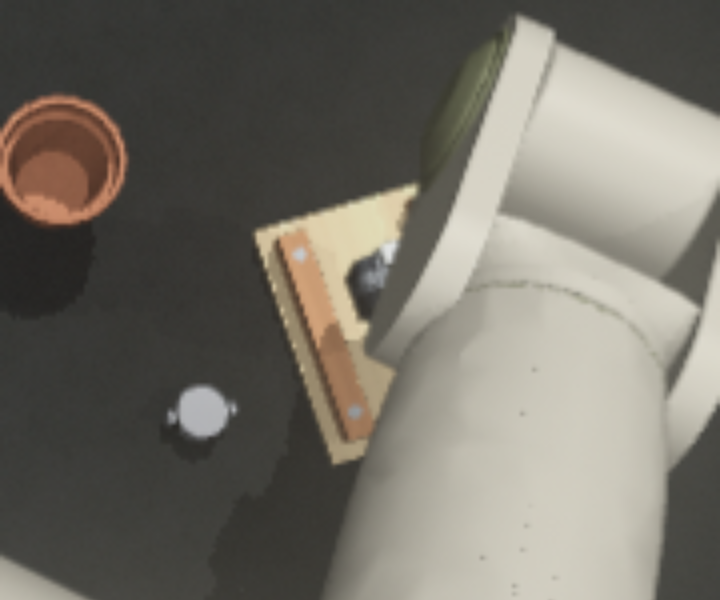

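```bash
python3 - <<'E'
from h import *
for i in range(4): print(np.round(manip.state()['tcp_pos'],4),np.round(manip.state()['orientation'],4))
p,d=snap('scene')
W=cloud('scene',d);V=p.astype(int)
a=np.radians(9.35);c=np.array([.5427,-.2246])
D=W[...,:2]-c; X=D[...,0]*np.cos(a)+D[...,1]*np.sin(a);Y=-D[...,0]*np.sin(a)+D[...,1]*np.cos(a)
for lo,hi in((.07,.08),(.08,.09),(.09,.1),(.1,.11),(.11,.12)):
    m=(V.min(-1)>140)&(abs(X-.028)<.008)&(abs(Y)<.05)&(W[...,2]>lo)&(W[...,2]<hi)
    print(lo,m.sum(),np.percentile(Y[m],[0,2,98,100])*1000,np.median(X[m])*1000,np.degrees(np.polyfit(Y[m],X[m],1)[0]))
print(manip.state()['clock'])
E
```

```text
[ 0.5422 -0.2248  0.113 ] [-3.1402e+00 -1.2000e-03  1.7322e+00]
[ 0.5422 -0.2248  0.113 ] [-3.1402e+00 -1.2000e-03  1.7322e+00]
[ 0.5422 -0.2248  0.113 ] [-3.1402e+00 -1.2000e-03  1.7322e+00]
[ 0.5422 -0.2248  0.113 ] [-3.1402e+00 -1.2000e-03  1.7322e+00]
0.07 54 [-24.4332361  -24.02493405  26.00598532  26.91841688] 25.692351776344566 -0.2510807387630686
0.08 60 [-27.06302005 -25.68026111  27.76117123  27.99157948] 25.8644918628753 0.41672201993809244
0.09 61 [-26.7802835  -24.6823074   27.62155324  28.26371988] 25.940521741774617 -0.25410094810156547
0.1 62 [-27.26462719 -26.0062956   27.32272327  27.95802626] 26.35215998559693 0.5547489336488584
0.11 64 [-26.84144393 -24.62436886  27.59163925  27.76994746] 26.053520219086746 0.16477540212348357
6.025
```

step_arm:
  commands:
    - {"delta_pos": [0, 0, 15], "rotation": [0, 0, 0]}
    - {"delta_pos": [0, 0, 32], "rotation": [0, 0, 0]}
    - {"delta_pos": [0, 0, 46], "rotation": [0, 0, 0]}
    - {"delta_pos": [0, 0, 52], "rotation": [0, 0, 0]}
    - {"delta_pos": [0, 0, 55], "rotation": [0, 0, 0]}
    - {"delta_pos": [0, 0, 55], "rotation": [0, 0, 0]}

```text
clock: 6.78
tcp_pos: [0.5424, -0.2244, 0.0585]
orientation: [-3.141, -0.001, 1.733]
force: [0.5, -0.6, -3.9]
width: 0.0575
```

```bash
python3 - <<'E'
from h import *
s=manip.state();print(s['tcp_pos'],s['force'])
E
```

```text
[ 0.54236222 -0.22438464  0.05845189] [ 0.53590457 -0.58093073 -3.87417079]
```

step_arm:
  commands:
    - {"delta_pos": [0, 0, 1], "rotation": [0, 0, 0]}
    - {"delta_pos": [0, 0, 2], "rotation": [0, 0, 0]}
    - {"delta_pos": [0, 0, 2], "rotation": [0, 0, 0]}

```text
clock: 7.15
tcp_pos: [0.5424, -0.2244, 0.0565]
orientation: [-3.141, -0.001, 1.733]
force: [0.5, -0.7, -4.4]
width: 0.0574
```

step_arm:
  commands:
    - {"delta_pos": [0, 0, 0.5], "rotation": [0, 0, 0]}
    - {"delta_pos": [0, 0, 1], "rotation": [0, 0, 0]}
    - {"delta_pos": [0, 0, 1.5], "rotation": [0, 0, 0]}

```text
clock: 7.52
tcp_pos: [0.5424, -0.2244, 0.0558]
orientation: [-3.141, -0.0, 1.733]
force: [-5.2, 2.7, 8.6]
width: 0.0575
```

step_arm:
  commands:
    - {"delta_pos": [0, 0, 0.5], "rotation": [0, 0, 0]}
    - {"delta_pos": [0, 0, 1], "rotation": [0, 0, 0]}

```text
clock: 7.78
tcp_pos: [0.5424, -0.2244, 0.0558]
orientation: [-3.141, -0.0, 1.733]
force: [-7.2, 3.3, 12.5]
width: 0.0574
```

Contact with the plate at TCP z ≈ 0.056, as predicted. Now I release and look.

step_arm:
  commands:
    - {"delta_pos": [0, 0, 0], "rotation": [0, 0, 0]}
    - {"delta_pos": [0, 0, 0], "rotation": [0, 0, 0]}
    - {"delta_pos": [0, 0, 0], "rotation": [0, 0, 0]}
    - {"delta_pos": [0, 0, 0], "rotation": [0, 0, 0]}
    - {"delta_pos": [0, 0, 0], "rotation": [0, 0, 0]}
  grip: 0

```text
clock: 8.4
tcp_pos: [0.5425, -0.2244, 0.0557]
orientation: [-3.141, -0.0, 1.733]
force: [0.8, 0.6, -0.4]
width: 0.0852
```

step_arm:
  commands:
    - {"delta_pos": [0, 0, -10], "rotation": [0, 0, 0]}
    - {"delta_pos": [0, 0, -30], "rotation": [0, 0, 0]}
    - {"delta_pos": [0, 0, -60], "rotation": [0, 0, 0]}
    - {"delta_pos": [0, 0, -80], "rotation": [0, 0, 0]}
    - {"delta_pos": [0, 0, -80], "rotation": [0, 0, 0]}

```text
clock: 9.02
tcp_pos: [0.5432, -0.2248, 0.1376]
orientation: [3.14, 0.002, 1.733]
force: [-0.5, 0.5, -0.3]
width: 0.0852
```

```bash
cat > tub.py <<'E'
from h import *
def look(tag):
    p,d=snap('scene'); W=cloud('scene',d);V=p.astype(int)
    a=np.radians(9.35);c=np.array([.5427,-.2246])
    D=W[...,:2]-c; X=D[...,0]*np.cos(a)+D[...,1]*np.sin(a);Y=-D[...,0]*np.sin(a)+D[...,1]*np.cos(a);Z=W[...,2]
    im=cv2.resize(p[130:260,140:300],None,fx=4,fy=4);cv2.imwrite('pics/'+tag+'.png',im[:,:,::-1])
    near=(abs(X)<.05)&(abs(Y)<.045)
    for lo,hi in((.035,.045),(.045,.055),(.055,.065),(.065,.075)):
        m=(V.min(-1)>140)&near&(abs(X-.026)<.008)&(Z>lo)&(Z<hi)
        if m.sum()>9: print('face',lo,m.sum(),np.percentile(Y[m],[0,2,98,100])*1000,np.median(X[m])*1000)
    for nm,lo,hi in(('shoulder',.074,.086),('captop',.1,.113)):
        m=near&(Z>lo)&(Z<hi)
        if m.sum()>9:
            r=cv2.minAreaRect(np.stack([X[m],Y[m]],-1).astype(np.float32)*1000); print(nm,m.sum(),np.median(Z[m]),np.round(r[0],1),np.round(r[1],1),r[2])
E
python3 - <<'E'
from tub import *
look('s4'); s=manip.state(); print(s['clock'],s['force'],s['tcp_pos'],s['q'])
E
```

```text
face 0.035 51 [-27.61680214 -26.72512832  28.10242018  28.7414875 ] 26.23209125562235
face 0.045 57 [-29.18344199 -27.27439579  25.83883897  26.54583379] 26.434116837458536
face 0.055 59 [-26.42699414 -24.64928422  27.44643644  28.03727762] 26.492250730144146
face 0.065 56 [-27.23237966 -24.61966596  28.24983023  28.47352279] 26.315490760799282
shoulder 192 0.07934987339723701 [-1.6  1.5] [59.7 57. ] 1.595101237297058
captop 188 0.10726463603273545 [-0.5  0.2] [43.6 43. ] 45.89994430541992
9.075 [ 0.41947642 -0.29303765 -0.5293596 ] [ 0.54259601 -0.2244819   0.13614243] [-5.91509297e-01  5.41676901e-01  1.43829473e+00 -3.65953340e-04
  1.16110234e+00 -2.32454450e+00]
```

View pics/s4.png

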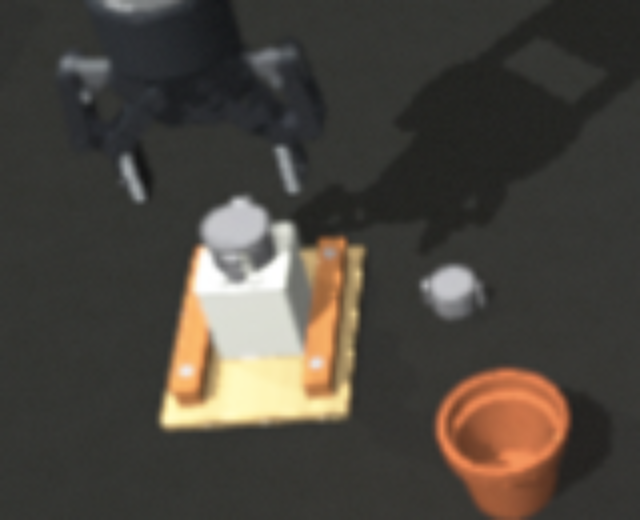

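The tub stands upright between the battens, about 2 mm off centre, with the cap on and its tabs along the battens. I turn the tool 90° to line the jaws up with the tabs.

step_arm:
  commands:
    - {"delta_pos": [0, 0, -10], "rotation": [0, 0, 0.17]}
    - {"delta_pos": [0, 0, -10], "rotation": [0, 0, 0.35]}
    - {"delta_pos": [0, 0, -10], "rotation": [0, 0, 0.53]}
    - {"delta_pos": [0, 0, -10], "rotation": [0, 0, 0.71]}
    - {"delta_pos": [0, 0, -10], "rotation": [0, 0, 0.89]}
    - {"delta_pos": [0, 0, -10], "rotation": [0, 0, 1.07]}
    - {"delta_pos": [0, 0, -10], "rotation": [0, 0, 1.25]}
    - {"delta_pos": [0, 0, -10], "rotation": [0, 0, 1.43]}

```text
clock: 10.07
tcp_pos: [0.5422, -0.2242, 0.1449]
orientation: [-3.141, 0.001, 0.297]
force: [-0.3, -0.7, 0.7]
width: 0.0855
```

```bash
python3 - <<'E'
from h import *
go(.5411,-.2243,.135,.163)
E
```

```text
delta [-1.1 -0.2  9.9] rot [-0.001  0.001  0.134] dist 9.9
```

step_arm:
  commands:
    - {"delta_pos": [-1, 0, 5], "rotation": [0, 0, 0.134]}
    - {"delta_pos": [-1, 0, 10], "rotation": [0, 0, 0.134]}
    - {"delta_pos": [-1, 0, 10], "rotation": [0, 0, 0.134]}

```text
clock: 10.45
tcp_pos: [0.5409, -0.2242, 0.134]
orientation: [-3.14, 0.003, 0.166]
force: [0.7, 0.0, 0.0]
width: 0.0854
```

```bash
python3 - <<'E'
from tub import *
s=manip.state(); print(s['clock'],s['tcp_pos'],s['orientation'])
look('s5')
p,d=snap('scene');W=cloud('scene',d)
t=s['tcp_pos'];a=s['orientation'][2]
D=W-t; X=D[...,0]*np.cos(a)+D[...,1]*np.sin(a);Y=-D[...,0]*np.sin(a)+D[...,1]*np.cos(a)
for sg in(1,-1):
    m=(sg*X>.035)&(sg*X<.06)&(abs(Y)<.02)&(D[...,2]>-.025)&(D[...,2]<.06)
    print(sg,m.sum(),np.percentile(D[...,2][m],[0,2,10,50])*1000, np.percentile(Y[m],[2,98])*1000,np.percentile(X[m],[2,50,98])*1000)
go(.5411,-.2243,.097,.163)
E
```

```text
10.45 [ 0.54087498 -0.22424447  0.13395206] [-3.13952418e+00  2.61653291e-03  1.65951559e-01]
face 0.035 56 [-28.01947376 -26.28194954  27.55276469  29.06636222] 26.454157467831966
face 0.045 61 [-28.31769404 -27.19277704  27.08709758  28.46322697] 26.416347541314035
face 0.055 54 [-26.21787585 -24.96261287  28.20875662  28.6759492 ] 26.199995032496933
face 0.065 59 [-26.03261535 -24.67704054  28.23222117  28.96213356] 26.28658554540864
shoulder 192 0.07941261905180046 [-1.4  1.1] [56.3 58.8] 89.41278076171875
captop 144 0.1071052273916728 [0.1 0.7] [38.  46.2] 54.43455505371094
1 95 [ 5.12575719  6.00174527 13.40929505 27.15933024] [-9.38392372 11.29549987] [42.19319373 50.70524649 56.81445031]
-1 79 [ 5.29077883  5.85794481  9.56007624 25.04583806] [-5.10392547 11.27335076] [-50.96140944 -45.14875339 -40.08107391]
delta [-0.  -0.1 37.7] rot [-0.001  0.002  0.002] dist 37.7
```

View pics/s5.png

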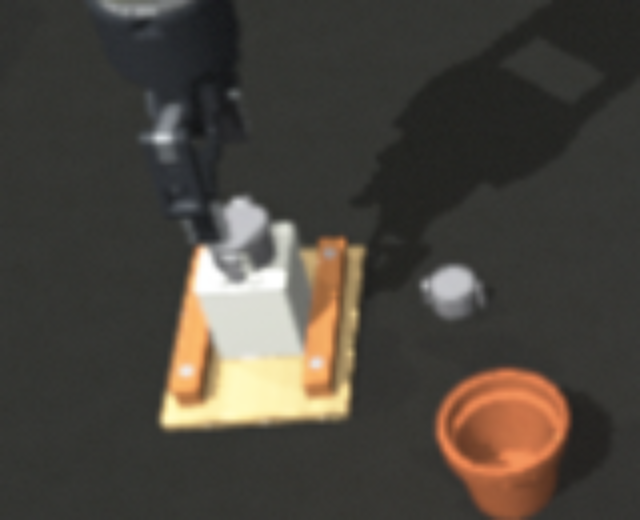

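Measured fingertips when open are 5 mm above the TCP, which fits "8 mm ahead" when shut, 13 mm of swing. I descend to TCP z = 0.096 and pinch.

step_arm:
  commands:
    - {"delta_pos": [0, 0, 15], "rotation": [0, 0.001, 0.002]}
    - {"delta_pos": [0, 0, 30], "rotation": [0, 0.001, 0.002]}
    - {"delta_pos": [0, 0, 38], "rotation": [0, 0.001, 0.002]}
    - {"delta_pos": [0, 0, 38], "rotation": [0, 0.001, 0.002]}
    - {"delta_pos": [0, 0, 38], "rotation": [0, 0.001, 0.002]}

```text
clock: 11.18
tcp_pos: [0.5413, -0.2246, 0.0971]
orientation: [-3.141, 0.0, 0.163]
force: [0.6, -0.1, 0.1]
width: 0.0856
```

step_arm:
  commands:
    - {"delta_pos": [0, 0, 0], "rotation": [0, 0, 0]}
    - {"delta_pos": [0, 0, 0], "rotation": [0, 0, 0]}
    - {"delta_pos": [0, 0, 0], "rotation": [0, 0, 0]}
    - {"delta_pos": [0, 0, 0], "rotation": [0, 0, 0]}
    - {"delta_pos": [0, 0, 0], "rotation": [0, 0, 0]}
    - {"delta_pos": [0, 0, 0], "rotation": [0, 0, 0]}
    - {"delta_pos": [0, 0, 0], "rotation": [0, 0, 0]}
  grip: 200
  force: 30

```text
clock: 12.05
tcp_pos: [0.5416, -0.2248, 0.0985]
orientation: [3.141, -0.001, 0.163]
force: [-3.3, 1.0, 9.7]
width: 0.0439
```

```bash
python3 - <<'E'
from tub import *
look('s6')
s=manip.state(); print(s['clock'],s['tcp_pos'],s['orientation'],s['force'],s['torque'],s['width'],s['q'])
E
```

```text
face 0.035 57 [-27.28238669 -26.98754195  26.75950443  27.88447577] 26.460619249353904
face 0.045 52 [-28.64348233 -27.90922633  26.26330554  28.16966128] 26.271170335885643
face 0.055 61 [-27.05872446 -25.29131429  28.0690695   29.24920855] 26.117723958745792
face 0.065 56 [-25.62776914 -25.02227702  28.12342727  28.6126269 ] 26.151753343223103
shoulder 189 0.07934152452209638 [-0.9  1.4] [59.7 56. ] 0.7251899242401123
captop 119 0.10757199087175623 [2.5 5.8] [28.1 66.2] 78.42613983154297
12.1 [ 0.54162533 -0.22485072  0.09851271] [ 3.14084492e+00 -9.70660265e-04  1.63103946e-01] [-3.05887979  0.01968101  9.43401878] [ 0.17215083  0.5542471  -0.06307204] 0.04362692461017192 [-5.93180323e-01  5.84432930e-01  1.47653285e+00  1.38592388e-04
  1.07940772e+00 -7.56349227e-01]
```

View pics/s6.png

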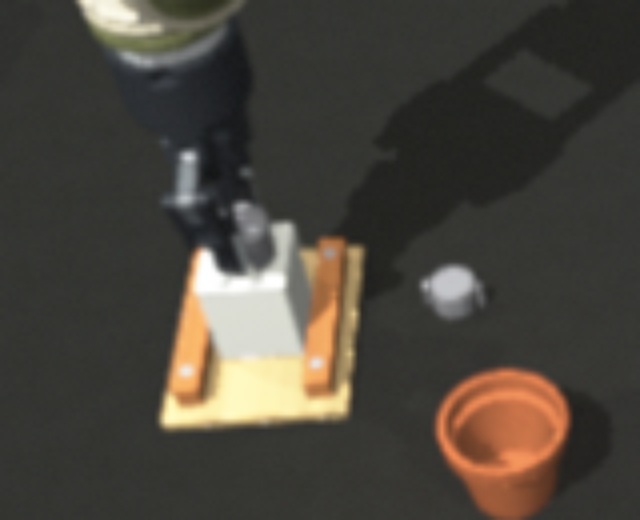

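Width is 44 mm, so both tabs are fully in. I turn anticlockwise while pinching.

step_arm:
  commands:
    - {"delta_pos": [0, 0, -0.5], "rotation": [0, 0, -0.1]}
    - {"delta_pos": [0, 0, -0.5], "rotation": [0, 0, -0.22]}
    - {"delta_pos": [0, 0, -0.5], "rotation": [0, 0, -0.34]}
    - {"delta_pos": [0, 0, -0.5], "rotation": [0, 0, -0.46]}
    - {"delta_pos": [0, 0, -0.5], "rotation": [0, 0, -0.58]}
    - {"delta_pos": [0, 0, -0.5], "rotation": [0, 0, -0.7]}

```text
clock: 12.85
tcp_pos: [0.5416, -0.2248, 0.0991]
orientation: [3.14, -0.0, 0.867]
force: [0.8, 0.2, -1.0]
width: 0.0434
```

```bash
python3 - <<'E'
from tub import *
look('s7')
s=manip.state(); print(s['clock'],s['tcp_pos'],s['orientation'],s['force'],s['torque'],s['width'])
E
```

```text
face 0.035 54 [-28.36941102 -26.54635952  26.0885047   27.15526512] 26.162157125527543
face 0.045 57 [-28.75115379 -27.98380604  28.5228261   28.7527493 ] 26.474457882105305
face 0.055 56 [-25.96996328 -25.31766871  28.61216654  28.81681133] 26.22805566714763
face 0.065 56 [-26.89386637 -25.12885862  27.41225189  27.74338904] 26.044360324161804
shoulder 196 0.07920983564426468 [-1.   1.3] [55.8 59.5] 89.75970458984375
captop 114 0.10742944968739987 [ 4.7 -1.5] [63.2 31.5] 40.46455383300781
12.9 [ 0.54159851 -0.22483878  0.09906432] [ 3.14037311e+00 -1.91775520e-04  8.71743961e-01] [-0.31138178 -0.1019645   0.28170954] [ 0.01671716  0.01935975 -0.04436527] 0.04357822057466855
```

View pics/s7.png

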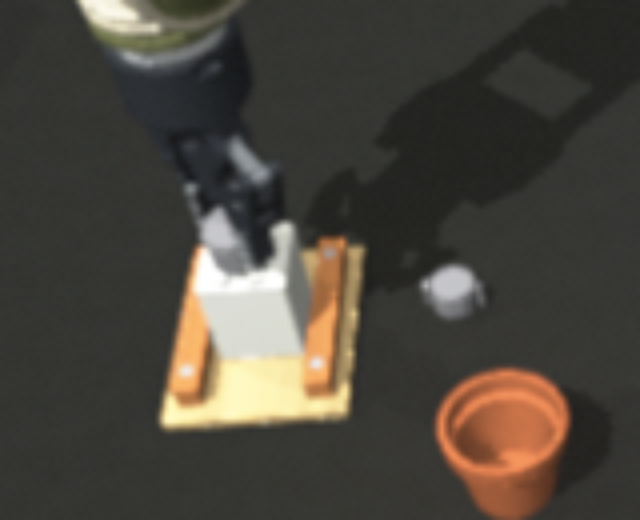

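step_arm:
  commands:
    - {"delta_pos": [0, 0, 0], "rotation": [0, 0, -0.12]}
    - {"delta_pos": [0, 0, 0], "rotation": [0, 0, -0.24]}
    - {"delta_pos": [0, 0, 0], "rotation": [0, 0, -0.36]}
    - {"delta_pos": [0, 0, 0], "rotation": [0, 0, -0.48]}
    - {"delta_pos": [0, 0, 0], "rotation": [0, 0, -0.6]}
    - {"delta_pos": [0, 0, 0], "rotation": [0, 0, -0.72]}
    - {"delta_pos": [0, 0, 0], "rotation": [0, 0, -0.8]}
    - {"delta_pos": [0, 0, 0], "rotation": [0, 0, -0.8]}

```text
clock: 13.9
tcp_pos: [0.5416, -0.2248, 0.0991]
orientation: [3.141, 0.001, 1.67]
force: [-0.3, 0.4, -0.1]
width: 0.0434
```

```bash
python3 - <<'E'
from tub import *
look('s8')
s=manip.state(); print(s['clock'],s['tcp_pos'],s['orientation'],s['force'],s['torque'],s['width'])
E
```

```text
face 0.035 51 [-27.87052406 -26.55688793  27.11164497  27.36926687] 26.113201777975146
face 0.045 56 [-28.0315927  -26.62822414  27.17045076  28.45558742] 26.60154887719516
face 0.055 57 [-27.14032101 -26.51139962  27.63102617  28.21759186] 26.06576000613151
face 0.065 66 [-26.41797562 -24.60084118  28.10104963  28.4654116 ] 26.19625183764726
shoulder 183 0.07929454303072331 [-0.7  1.3] [56.2 58.2] 89.05656433105469
captop 213 0.10780578320285014 [0.1 2.5] [62.8 42.4] 62.11060333251953
13.95 [ 0.54158724 -0.22484469  0.09908792] [3.14060019e+00 7.39486842e-04 1.66894703e+00] [0.3863634  0.11316592 0.86216436] [-0.05334922 -0.02638977  0.04898991] 0.04374550567356691
```

View pics/s8.png

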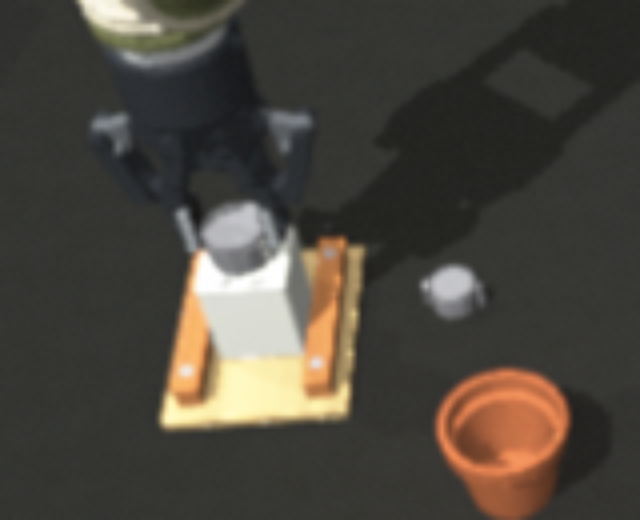

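The cap has turned: its front now shows a plain skirt with the tabs at the fingers, and the tub hasn't moved. I lift straight up.

step_arm:
  commands:
    - {"delta_pos": [0, 0, -3], "rotation": [0, 0, 0]}
    - {"delta_pos": [0, 0, -8], "rotation": [0, 0, 0]}
    - {"delta_pos": [0, 0, -15], "rotation": [0, 0, 0]}
    - {"delta_pos": [0, 0, -22], "rotation": [0, 0, 0]}
    - {"delta_pos": [0, 0, -30], "rotation": [0, 0, 0]}
    - {"delta_pos": [0, 0, -40], "rotation": [0, 0, 0]}
    - {"delta_pos": [0, 0, -50], "rotation": [0, 0, 0]}
    - {"delta_pos": [0, 0, -50], "rotation": [0, 0, 0]}

```text
clock: 14.95
tcp_pos: [0.5419, -0.225, 0.1501]
orientation: [3.139, 0.002, 1.669]
force: [0.5, -0.5, -0.3]
width: 0.0433
```

```bash
python3 - <<'E'
from tub import *
look('s9')
s=manip.state(); print(s['clock'],s['tcp_pos'],s['orientation'],s['force'],s['torque'],s['width'])
p,d=snap('scene');W=cloud('scene',d);t=s['tcp_pos']
m=(np.hypot(W[...,0]-t[0],W[...,1]-t[1])<.024)&(abs(W[...,2]-t[2])<.03)
V=p.astype(int); g=m&(V.min(-1)>90)
print(np.percentile(W[...,2][g]-t[2],[1,5,50,95,99])*1000)
g2=g&(W[...,2]-t[2]<.006); 
go(.563,.247,.149,1.669)
E
```

```text
face 0.035 53 [-27.47514902 -27.36349789  26.83422757  27.49303042] 26.479256294511426
face 0.045 63 [-28.11048891 -27.47858096  27.17284416  28.26297167] 26.466280929018183
face 0.055 53 [-26.19170683 -25.94151849  28.07628422  28.36412587] 26.543951006991914
face 0.065 60 [-27.06153284 -25.28133399  27.45953904  28.30540446] 26.34517084322797
shoulder 289 0.07975430968346237 [-1.3  0.6] [57.4 59.4] 89.92703247070312
captop 44 0.1021020192993993 [-2.4 -0.8] [21.5 20.1] 24.65552520751953
15.0 [ 0.54160145 -0.22484625  0.14936003] [3.14020435e+00 1.03788135e-03 1.66892079e+00] [ 0.27550466 -0.04769815 -0.56205898] [-0.00551477 -0.03453869  0.01733271] 0.043555172596517755
[-17.70345309 -14.26134253   7.95753768  10.89203427  22.63643026]
delta [ 4.674e+02  6.760e+01 -3.000e-01] rot [ 0.001  0.001 -0.   ] dist 472.3
```

View pics/s9.png

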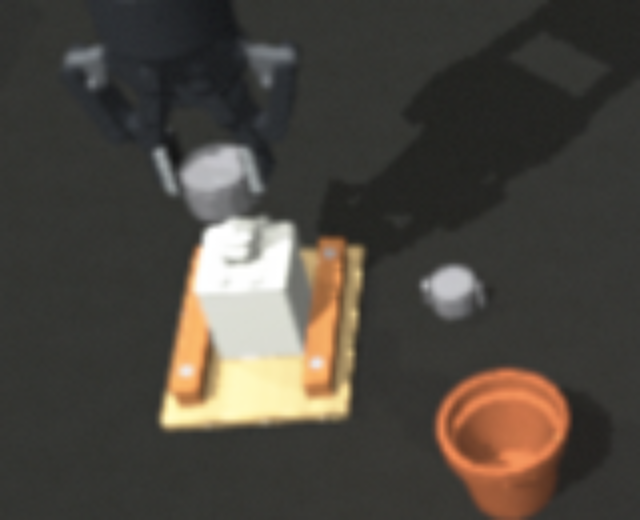

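The cap is off and held level; its top is about 8.5 mm above the TCP, so its rim is about 18 mm below. The tub stands open. I carry the cap to the tray.

step_arm:
  commands:
    - {"delta_pos": [15, 2, -5], "rotation": [0, 0, 0]}
    - {"delta_pos": [45, 6, -10], "rotation": [0, 0, 0]}
    - {"delta_pos": [85, 12, -10], "rotation": [0, 0, 0]}
    - {"delta_pos": [130, 19, -10], "rotation": [0, 0, 0]}
    - {"delta_pos": [175, 25, -10], "rotation": [0, 0, 0]}
    - {"delta_pos": [220, 32, -10], "rotation": [0, 0, 0]}
    - {"delta_pos": [265, 38, -10], "rotation": [0, 0, 0]}
    - {"delta_pos": [305, 44, -10], "rotation": [0, 0, 0]}

```text
clock: 16.05
tcp_pos: [0.5547, 0.0856, 0.159]
orientation: [3.141, 0.0, 1.67]
force: [-0.1, -0.2, -1.1]
width: 0.0431
```

```bash
python3 - <<'E'
from h import *
s=manip.state();print(s['tcp_pos'],s['width'],s['q'])
go(.563,.247,.12,1.669)
E
```

```text
[0.55473659 0.08562887 0.15895879] 0.04308014637149722 [-5.54339674e-02  4.63810387e-01  1.49805496e+00 -2.93816416e-04
  1.17903774e+00 -1.72516201e+00]
delta [159.8  24.2  38.9] rot [0.001 0.    0.001] dist 166.2
```

step_arm:
  commands:
    - {"delta_pos": [40, 6, 0], "rotation": [0, 0, 0]}
    - {"delta_pos": [80, 12, 5], "rotation": [0, 0, 0]}
    - {"delta_pos": [115, 17, 10], "rotation": [0, 0, 0]}
    - {"delta_pos": [145, 22, 20], "rotation": [0, 0, 0]}
    - {"delta_pos": [160, 24, 35], "rotation": [0, 0, 0]}
    - {"delta_pos": [160, 24, 55], "rotation": [0, 0, 0]}
    - {"delta_pos": [160, 24, 75], "rotation": [0, 0, 0]}
    - {"delta_pos": [160, 24, 75], "rotation": [0, 0, 0]}

```text
clock: 17.05
tcp_pos: [0.5617, 0.2468, 0.0822]
orientation: [-3.138, 0.001, 1.67]
force: [0.3, 0.6, -0.2]
width: 0.0433
```

```bash
python3 - <<'E'
from h import *
p,d=snap('scene');s=manip.state();print(s['clock'],s['tcp_pos'],s['orientation'],s['width'],s['force'])
W=cloud('scene',d);V=p.astype(int);t=s['tcp_pos']
g=(np.hypot(W[...,0]-t[0],W[...,1]-t[1])<.03)&(W[...,2]>.03)&(W[...,2]<t[2]+.02)&(V.min(-1)>80)
print(g.sum(),np.percentile(W[...,2][g],[1,5,25,50,90]))
im=cv2.resize(p[150:280,320:480],None,fx=4,fy=4);cv2.imwrite('pics/s10.png',im[:,:,::-1])
E
```

```text
17.1 [0.56246931 0.24697577 0.0835376 ] [-3.14087253e+00  5.79503775e-04  1.66955114e+00] 0.04332818007647806 [ 0.01570919  1.00730729 -0.18635389]
319 [0.06434743 0.0681828  0.08142274 0.08978298 0.09321553]
```

View pics/s10.png

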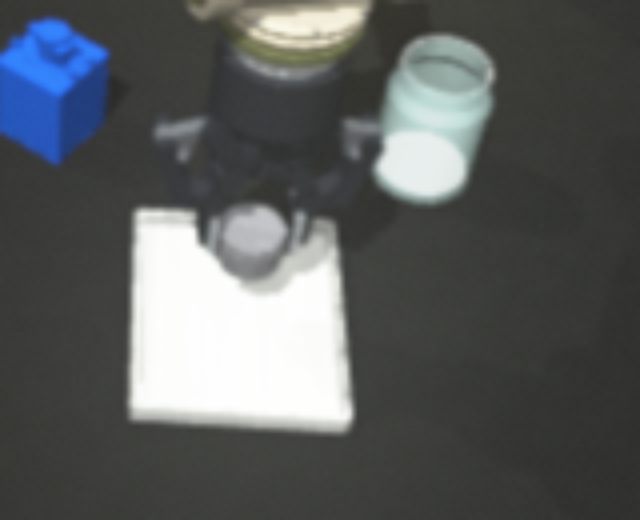

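The cap is over the tray, level, with its rim at about z = 0.064. I lower it, with the last millimetres felt by force.

step_arm:
  commands:
    - {"delta_pos": [0, 0, 15], "rotation": [0, 0, 0]}
    - {"delta_pos": [0, 0, 32], "rotation": [0, 0, 0]}
    - {"delta_pos": [0, 0, 45], "rotation": [0, 0, 0]}
    - {"delta_pos": [0, 0, 53], "rotation": [0, 0, 0]}
    - {"delta_pos": [0, 0, 57], "rotation": [0, 0, 0]}
    - {"delta_pos": [0, 0, 57], "rotation": [0, 0, 0]}

```text
clock: 17.85
tcp_pos: [0.5625, 0.247, 0.0265]
orientation: [-3.141, 0.001, 1.67]
force: [0.8, -1.2, 0.5]
width: 0.0433
```

step_arm:
  commands:
    - {"delta_pos": [0, 0, 1], "rotation": [0, 0, 0]}
    - {"delta_pos": [0, 0, 2], "rotation": [0, 0, 0]}
    - {"delta_pos": [0, 0, 2], "rotation": [0, 0, 0]}

```text
clock: 18.23
tcp_pos: [0.5625, 0.2469, 0.0246]
orientation: [-3.141, 0.001, 1.67]
force: [0.5, 0.7, -0.5]
width: 0.0433
```

step_arm:
  commands:
    - {"delta_pos": [0, 0, 1], "rotation": [0, 0, 0]}
    - {"delta_pos": [0, 0, 2], "rotation": [0, 0, 0]}

```text
clock: 18.48
tcp_pos: [0.5625, 0.247, 0.0226]
orientation: [-3.141, 0.001, 1.67]
force: [0.0, -0.3, -0.6]
width: 0.044
```

step_arm:
  commands:
    - {"delta_pos": [0, 0, 0.5], "rotation": [0, 0, 0]}
    - {"delta_pos": [0, 0, 1], "rotation": [0, 0, 0]}
    - {"delta_pos": [0, 0, 1], "rotation": [0, 0, 0]}

```text
clock: 18.85
tcp_pos: [0.5625, 0.247, 0.0215]
orientation: [-3.141, 0.001, 1.67]
force: [-0.3, -0.6, -0.8]
width: 0.0435
```

step_arm:
  commands:
    - {"delta_pos": [0, 0, 0.5], "rotation": [0, 0, 0]}
    - {"delta_pos": [0, 0, 1], "rotation": [0, 0, 0]}

```text
clock: 19.1
tcp_pos: [0.5626, 0.247, 0.0207]
orientation: [-3.141, 0.001, 1.67]
force: [-1.9, -0.4, 3.8]
width: 0.0434
```

Touchdown at TCP z = 0.0207. I release.

step_arm:
  commands:
    - {"delta_pos": [0, 0, 0], "rotation": [0, 0, 0]}
    - {"delta_pos": [0, 0, 0], "rotation": [0, 0, 0]}
    - {"delta_pos": [0, 0, 0], "rotation": [0, 0, 0]}
    - {"delta_pos": [0, 0, 0], "rotation": [0, 0, 0]}
    - {"delta_pos": [0, 0, 0], "rotation": [0, 0, 0]}
    - {"delta_pos": [0, 0, 0], "rotation": [0, 0, 0]}
  grip: 0

```text
clock: 19.85
tcp_pos: [0.5626, 0.247, 0.0207]
orientation: [-3.141, 0.001, 1.67]
force: [-0.3, -0.1, -0.2]
width: 0.0854
```

step_arm:
  commands:
    - {"delta_pos": [0, 0, -10], "rotation": [0, 0, 0]}
    - {"delta_pos": [0, 0, -30], "rotation": [0, 0, 0]}
    - {"delta_pos": [0, 0, -60], "rotation": [0, 0, 0]}
    - {"delta_pos": [0, 0, -100], "rotation": [0, 0, 0]}
    - {"delta_pos": [0, 0, -140], "rotation": [0, 0, 0]}
    - {"delta_pos": [0, 0, -140], "rotation": [0, 0, 0]}

```text
clock: 20.6
tcp_pos: [0.5639, 0.2475, 0.1647]
orientation: [3.135, -0.0, 1.67]
force: [0.3, -0.2, -0.9]
width: 0.0855
```

```bash
python3 - <<'E'
from tub import *
s=manip.state();print(s['clock'],s['tcp_pos'],s['width'],s['force'])
look('s11j')
p,d=snap('scene','s11.png');W=cloud('scene',d);V=p.astype(int)
g=(np.hypot(W[...,0]-.5625,W[...,1]-.247)<.04)&(W[...,2]>.02)&(W[...,2]<.05)
Q=W[g];T=Q[Q[:,2]>.026];c=T.mean(0);n=np.linalg.svd(T-c)[2][2]
print(len(Q),'top z',np.median(T[:,2]),'c',c,'tilt',np.degrees(np.arccos(abs(n[2]))),cv2.minAreaRect(Q[:,:2].astype(np.float32)*1000))
E
```

```text
20.6 [0.56391463 0.2474515  0.16471405] 0.08553585005235242 [ 0.26876877 -0.18945382 -0.91110785]
face 0.035 55 [-27.9112854  -26.16314844  27.24543122  27.60152267] 26.210744608027962
face 0.045 55 [-28.30192365 -27.17873275  27.0572572   28.1506281 ] 26.309808162213844
face 0.055 62 [-26.24927198 -25.68585235  27.62921986  27.95891766] 26.253815742920537
face 0.065 57 [-26.81366782 -24.67882541  27.83188823  28.81670353] 26.20880670480256
shoulder 288 0.07952958162181425 [-0.9  1.2] [58.4 57.4] 0.6723743677139282
captop 42 0.10160792454500953 [-2.8 -0.5] [21.3 21.1] 60.718292236328125
205 top z 0.029666832246302663 c [0.56253471 0.24704986 0.02952097] tilt 0.5176520433330031 ((561.9367065429688, 246.7830047607422), (45.83721923828125, 42.636199951171875), 54.89125061035156)
```

View pics/s11.png

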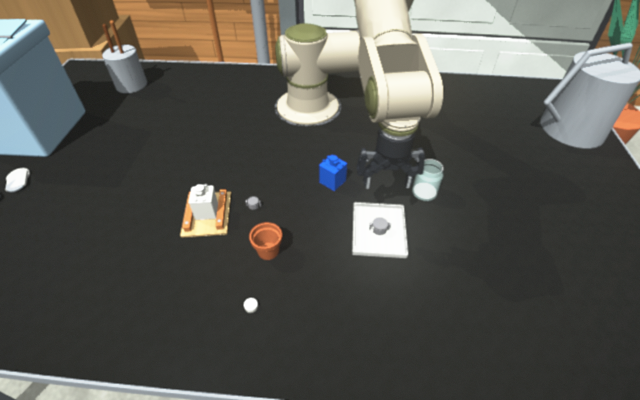

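The cap lies in the tray at pixel (380,226): top at z = 0.0297 and tilt 0.5°. The open tub stands in the jig at (204,203). The jar (428,180), pot (266,240) and bottle cap (250,305) are where they were. I hand in.

```bash
python3 -c "
from h import *
print(workorder.close_job())"
```

```text
the job is handed in; nothing more can be done
None
```

The job is done and was handed in at about 20.7 s of the 58 s allowed; it reports no verdict.

I lifted the white tub by its body and stood it between the battens. After letting go, I pinched both tabs, turned the cap anticlockwise 1.5 rad and lifted it straight off. I lowered it onto the tray floor and released it there.

**Last checks before handing in:**
- **Cap:** lies at (0.563, 0.247), about 1 mm from the tray centre, open side down. Its top is 29.7 mm up, against 30 mm expected for lying flat, and the measured tilt is 0.5°.
- **Tub:** stands open and square in the jig, about 2 mm off centre along the battens and 1 mm across. Its shoulder is at 79.5 mm, against 80 mm expected.
- **Bystanders:** the jar, flowerpot, bottle cap and blue look-alike show at the same places in the picture as at the start. I did not measure their positions again.
- **Gripper:** clear of everything, about 14 cm above the tray.

**What disagreed or could not be checked:**
- While pinched, the fingers read about 43.5 mm, against 45 mm given for tabs fully in. I took it as fully in, since the width held steady through the turn.
- The two cameras differed by 1 to 2.5 mm, which is about their stated accuracy.
- The tub's lift force read about 4 N, against 3.2 N expected from the masses.
- The arm blocked the top camera at the jig, so the tub's placing and the cap work were checked mainly from the scene camera.

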